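# Brace a motor on its shipping skid with a wedge

## Robot

A 7-joint arm with a two-finger parallel gripper is mounted at the origin on a cart in front of the work surface, level with it; the furniture and walls round the work are solid. World frame = base frame: x ahead of the robot, y to its left, z up, the work surface at z = 0. Lengths are in m, angles in degrees, forces in N, time in s.
With the tool pointing down it reaches from about 0.425 to 0.875 m from the base axis. Payload 4.7 kg.
Tool frame: the origin (TCP) lies between the finger pads; the fingertips stand env.tip_reach ahead of it and the grasp point (between the pads) lies 2 mm behind it (env.tip_reach is the distance from the TCP to the fingertips, in m); z points along the fingers, y is the line along which they close (so a half turn about z gives the same grasp; the last joint's range is limited). The gripper opens to 87 mm and grips with 3 to 60 N. Pads are 19 mm wide; open, the fingers measure 117 mm over their backs; the gripper's body (75 mm by 190 mm) begins 51 mm behind the grasp point.
Start: joints at [77.24, 18.392, -4.016, 83.108, 1.295, 78.541, -3.26], TCP at [0.152, -0.632, 0.24] pointing down, gripper open.
Joint ranges: [-163.93, 163.93], [-17.29, 119.83], [-79.2, 71.16], [3.27, 140.29], [-89.18, 269.18], [5.43, 117.66], [-154.24, 154.24]. Speed limits (degrees/s): [147.25, 147.25, 180, 180, 180, 180, 180].

## Interface

Orientations are given as [roll, pitch, yaw] about the fixed x, y, z axes, in that order (R = Rz(yaw) Ry(pitch) Rx(roll)).
In Python, from cell import env, read_camera, get_obs, sign_off gives the robot as it stands (env), with the cameras as plain functions, the readings as plain functions and the job as plain functions.
- The arm moves only by the tool steer_hand, called after ">>>" as name(argument=value, ...), one argument or row to a line, values as JSON. Schema: {"type":"object","properties":{"ticks":{"type":"array","items":{"type":"number"},"minItems":5,"maxItems":40},"force":{"type":"number"},"only":{"type":"string"},"quiet":{"type":"boolean"},"lines":{"type":"string"}},"required":["ticks"],"additionalProperties":false}. ticks is one flat list of numbers that holds 1 to 8 rows one after another, with no inner brackets; each row has 5 numbers: dx, dy, dz in m, then a turn about the tool's z in degrees, then the finger opening in m; each row is the pose to reach, as a shift and turn from the pose commanded when the call began, along the tool's axes at that moment; what a row does not reach only later rows make up. A row lasts 1/12 s, in which the tool goes at most 0.0417 m and 7.16 degrees, less where a joint would pass 70% of its speed; a pose out of reach is approached as far as the arm can. The fingers move at their own pace and stop on an object; force is the grip in N (left out, the last holds). Time passes only in rows, so rows that do not move let the fingers close. The tool returns the time, the measured TCP pose, the force, the opening and the grip force at its end. only (a regular expression) keeps the lines of the reply that match it, lines (a string "A,B") keeps lines A to B, and quiet returns only ok. Input that does not fit is refused with a message, and nothing moves.
- get_obs(): the state, without advancing time (a new reading comes with each control period).
- read_camera(name): name is "scene" or "side" or "wrist"; returns a dict with "color" (420x560x3 uint8, blue, green, red), "fx", "fy", "cx", "cy" (pixels), "dist" ([k1, k2, p1, p2, k3] as OpenCV has them; the pictures are not rectified), "world_from_camera" (4x4, takes a point from camera to world coordinates). Camera axes: x right, y down, z forward; pixel columns grow to the right and rows downward; lengths in m; the calibration is good to about 2 mm. A picture is of the moment at which its call begins. There is no depth.
- sign_off(): hands the job in; it is judged then, once.
The state is a dict: "time_s": time; "qpos": joint angles; "joint_velocities": joint speeds; "effort": joint torques, N m; "tool_pos": TCP position; "tool_rot": TCP orientation; "force": force on the tool from outside, world axes, zero at the start; "wrist_torque": the same for the moment, N m; "grip_width": finger opening in m; "grasp_force": force on a finger pad.
Only numpy, scipy, OpenCV 4.12 (cv2) and the standard library are available. Lean on these libraries where they do the work, as an engineer would, in place of code of your own. Each camera call takes 0.05 s, during which the arm holds its last target. There are 200 camera calls.

## Task

Brace the electric motor on its wooden shipping skid so that it cannot shift in transit: set the wedge, thin end first, into the tapered slot between the front cleat and the sliding board, let go of it, and then tap it home with the mallet until it will not go any further and holds the motor tight against the rear stop. Lay the mallet back flat on the bench, clear of the skid, do not let it touch the motor, and leave the other things on the bench where they are.

Things in the scene. Friction and masses are not known exactly. Their poses are not given: they have to be found in the camera images.
- skid: Fixed wooden skid: deck 220 (x) by 260 mm (y), top 40 mm above the origin (centre of its underside, on the bench). At yaw 0 +x points away from the robot, +y left. Along x: tapered cleat, slot, sliding board, motor, rear stop. The wedge enters at the slot's right end and is driven along +y on the deck; a bare ledge of 60 mm lies right of the mouth. Rails at y -77 and 107, 30 high, x -32 to 100.
- rear_stop: Wooden stop bar fixed across the deck behind the motor, 25 mm thick, 168 mm long, 45 mm high over the deck. Origin: centre of the lower edge of its front face, at skid x = 75 mm, y = 15 mm. The motor's foot plate must end up pressed against its front face.
- cleat: Tapered cleat fixed at the deck's front, at the skid's yaw: 170 mm long (y), 45 high, 20 thick at the right end, 44 at the left; front side straight, rear side sloped like the wedge (24 in 170 mm). Origin: underside, mid length, 16 mm from the front side and from the sloped side. Its place on the skid varies by +-2 mm in x, so the depth at which the wedge stops varies by +-14 mm.
- slot_mouth (a point): Point on the cleat's sloped side at its right end, i.e. the front edge of the slot mouth, 22.5 mm above the deck. The slot reaches from here to the board face in skid x (22 to 29 mm wide at the mouth at the start) and runs 170 mm along skid +y, narrowing by 24 mm.
- board (a joint): Upright plywood pressure board, 18 mm thick, 184 long, 55 high, guided by grooves in the deck. Slides 0 to 0.02 m along skid +x towards the motor (value grows), about 2 N of friction, stays where left. The wedge pushes it back 1 mm for each 7 mm of drive; at about 0.008 the motor is hard against the rear stop.
- board_face (a point): Centre of the board's front face (facing the slot), at skid y = 15 mm, 28.5 mm above the deck.
- motor: Small grey finned electric motor, about 125 mm high, bolted on a steel foot plate 110 mm (x) by 130 mm (y) by 12 mm, 0.9 kg, standing loose on the deck between board and rear stop with a few mm of slack. Origin: centre of the plate's underside; its shaft points to -y. Not to be handled.
- wedge: Loose hardwood wedge on its edge, as used: 170 mm long (y), 50 high, 38 thick at the butt (-y), 14 at the thin end (+y), 0.16 kg. Origin: underside, mid length; straight face at x = +13 mm, sloped face from x = -25 (butt) to -1 (thin end). In the slot it has the skid's yaw, straight face to the board, sloped face to the cleat. Low friction in the slot; it stays where it is driven.
- wedge_tip (a point): Centre of the wedge's thin end face, 25 mm above its underside.
- wedge_butt (a point): Centre of the wedge's butt face (38 by 50 mm), where the mallet strikes, 25 mm above its underside. Set in by hand till it touches lightly, the butt stands 65 to 115 mm out of the slot mouth; driven home it stands about 28 to 60 mm out. Under way some 4 to 6 N move it; home, it stops hard, and taps of 10 to 20 N make it tight and it stays so.
- mallet: Loose wooden mallet lying on its side, 0.38 kg. Head 52 (x) by 104 (y, between the two flat striking faces) by 56 mm (z); handle 150 mm long, 24 wide (y), 28 high, leaves the head towards -x, centre line 28 mm above the underside. Origin: underside, below the head's centre. Balance point 10 mm from there towards the handle.
- mallet_grip (a point): Point on the handle's centre line 50 mm from the head's centre (24 mm from the head), where it can be gripped across its 24 mm width from above.
- spacer: Bystander: plain block of the wedge's wood without taper, 150 by 35 by 50 mm. Leave it.
- tape_measure: Bystander: yellow tape measure, 35x66x64 mm, front left. Leave it.
- torch: Bystander: dark metal torch lying, 33x128x33 mm, near the front edge. Leave it.
- marker_black: Bystander: marker pen lying, 17x135x16 mm, near the front edge. Leave it.
- tape_brown: Bystander: roll of brown packing tape, 121 mm across, 48 mm high. Leave it.
- staple_box: Bystander: small white box, 36x62x22 mm. Leave it.

How it is judged (in metres and radians):
On the way, in this order (a step that is already met when the one before it is completed fails the run):
1. the wedge stands in the slot, thin end at least 20 mm inside the mouth, on the deck, and has been let go of (y of wedge_tip in the frame of skid above -0.05 m and x of wedge_tip in the frame of skid between -0.095 and -0.04 m and angle between the y axis of wedge and the y axis of skid, either way round below 0.15 rad and height (world z) of wedge below 0.046 m and contact force between the fingers and wedge below 0.1 N), for 0.2 s.
2. the mallet, on the wedge's butt, drives it home: the motor is pressed against the rear stop with at least 5 N (contact force between mallet and wedge above 3 N and contact force between motor and rear_stop above 5 N), for 0.02 s.
At the end, for the whole second after the job is handed in: With the robot away: the motor is pressed against the rear stop by at least 5 N; the wedge is at rest on the deck, in the slot (thin end at least 70 mm inside, within 0.05 rad of the skid); the mallet lies flat and still on the bench (handle line under 36 mm high), touching neither skid nor wedge (contact force between motor and rear_stop above 5 N and y of wedge_tip in the frame of skid above 0 m and angle between the y axis of wedge and the y axis of skid, either way round below 0.05 rad and height (world z) of wedge below 0.046 m and linear speed of each of wedge, mallet below 0.01 m/s and height (world z) of mallet_grip below 0.036 m and angle between the z axis of mallet and the z axis of skid, either way round below 0.15 rad and contact force between mallet and skid below 0.05 N and contact force between mallet and wedge below 0.05 N).
It fails at once if the mallet touches the motor (contact force between mallet and motor above 0.5 N).
It fails at once if the motor is lifted or tipped (angle between motor's own z axis and vertical above 0.1 rad or height (world z) of motor above 0.055 m).
It fails at once if a bystander is moved by more than 30 mm (distance of any of spacer, tape_measure, torch, marker_black, tape_brown, staple_box from where it was at the start of the episode above 0.03 m).
It also fails if it takes over 72 s, if anything falls off the work surface, if the arm or the gripper's body presses on something with over 40 N, if the wrist force passes 120 N, or if a joint passes its speed limit or range.

## Working session

There is one attempt and no reset: what is moved stays moved. The work goes in short steps, Python scripts to look and compute and a tool call to move; the robot and the scene stay as the last step left them, time stands still between calls to the robot, and variables do not carry over. Pictures are saved under pics/ and viewed, at most 10 in all, crops included, and the job is handed in when it is done.

```bash
ls; mkdir -p pics; python3 - <<'E'
from cell import env, read_camera, get_obs, sign_off
import cv2,numpy as np
print(get_obs(), env.tip_reach)
for n in ["scene","side"]:
    r=read_camera(n); cv2.imwrite(f"pics/{n}0.png",r["color"]); print(n,r["fx"],r["fy"],r["cx"],r["cy"],r["dist"],np.round(r["world_from_camera"],3).tolist())
E
```

```text
cell.py
pics
{'time_s': 0.0, 'qpos': array([77.23996575, 18.44003905, -4.01534523, 83.17489317,  1.29683547,
       78.53979604, -3.25945135]), 'joint_velocities': array([-0.04736415,  0.00424643, -0.05529854, -0.08298368,  0.02435349,
       -0.10011291, -0.02360275]), 'effort': array([ 2.34663767e-04, -4.91280055e+01, -4.03398843e-01, -3.12523627e+01,
       -6.38661487e-02,  4.38180612e-02,  1.80907282e-04]), 'tool_pos': array([ 0.15230712, -0.63137365,  0.23845043]), 'tool_rot': array([-1.79890615e+02,  7.54575408e-03,  1.35705293e+01]), 'force': array([ 0.60272625,  0.6219387 , -0.22211424]), 'wrist_torque': array([-0.01098486, -0.04703126,  0.01112543]), 'grasp_force': 0.0, 'grip_width': 0.08685875750979608} 0.017
scene 463.58607036155064 463.58607036155064 280.5798726069862 204.84671134108802 [-0.14042916  0.          0.          0.          0.        ] [[-0.789, -0.331, 0.518, -0.185], [-0.614, 0.409, -0.675, 0.814], [0.011, -0.85, -0.526, 0.863], [0.0, 0.0, 0.0, 1.0]]
side 399.10858791332043 399.10858791332043 275.2883334361005 205.5429676607285 [0.03857126 0.         0.         0.         0.        ] [[0.999, -0.005, 0.04, 0.518], [-0.034, -0.637, 0.77, -0.974], [0.022, -0.771, -0.637, 0.724], [0.0, 0.0, 0.0, 1.0]]
```

View pics/scene0.png

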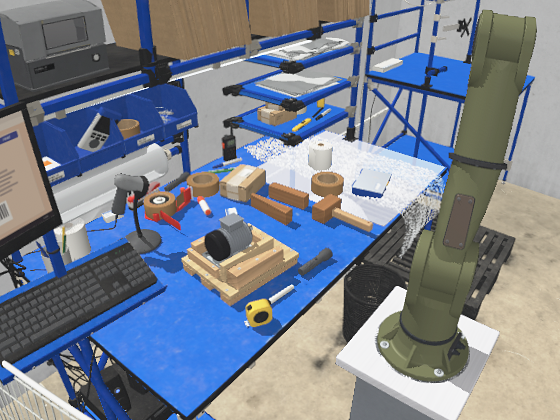

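View pics/side0.png

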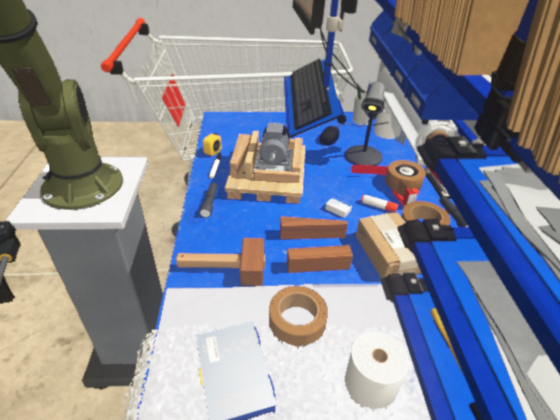

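The scene view shows the skid with motor at about (238,255) and the mallet at (335,212), with two brown blocks at (270,205) and (290,195). In the side view the skid is at (267,170), the mallet at (225,260) and the brown blocks at (312,228) and (318,259). I'll zoom in to tell the wedge from the spacer.

```bash
cat > h.py <<'E'
from cell import env, read_camera, get_obs, sign_off
import cv2,numpy as np
def cam(n):
    r=read_camera(n); r["K"]=np.array([[r["fx"],0,r["cx"]],[0,r["fy"],r["cy"]],[0,0,1]]); r["d"]=np.array(r["dist"],float); return r
def ray(r,uv):
    p=cv2.undistortPoints(np.array(uv,float).reshape(-1,1,2),r["K"],r["d"]).reshape(-1,2)
    T=r["world_from_camera"]; d=np.c_[p,np.ones(len(p))]@T[:3,:3].T
    return T[:3,3],d
def onz(r,uv,z):
    o,d=ray(r,uv); return o+d*((z-o[2])/d[:,2])[:,None]
def proj(r,P):
    T=np.linalg.inv(r["world_from_camera"]); return cv2.projectPoints(np.array(P,float).reshape(-1,1,3),cv2.Rodrigues(T[:3,:3])[0],T[:3,3],r["K"],r["d"])[0].reshape(-1,2)
def save(r,name,x0,y0,x1,y1,s):
    cv2.imwrite(name,cv2.resize(r["color"][y0:y1,x0:x1],None,fx=s,fy=s,interpolation=cv2.INTER_CUBIC))
E
python3 - <<'E'
from h import *
r=cam("side"); save(r,"pics/sideA.png",170,120,370,270,4)
r=cam("scene"); save(r,"pics/sceneA.png",170,160,370,310,4)
E
```

```text
(no output)
```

View pics/sideA.png

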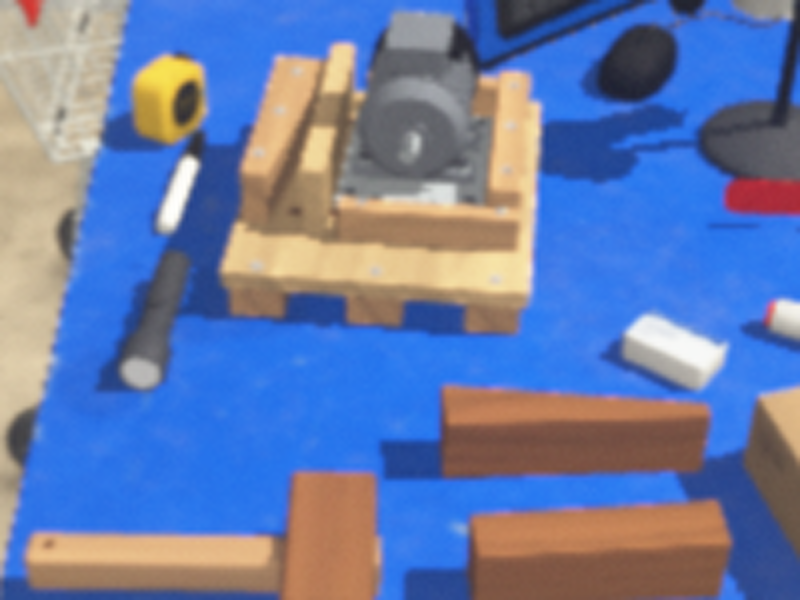

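View pics/sceneA.png

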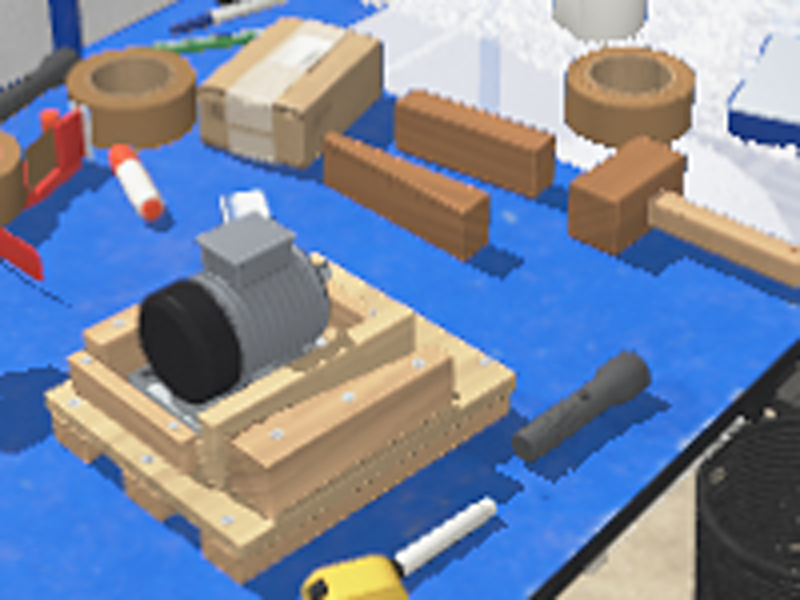

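```bash
python3 - <<'E'
from h import *
S=cam("side");C=cam("scene")
s=lambda L:np.array(L)/4+[170-.375,120-.375]
c=lambda L:np.array(L)/4+[170-.375,160-.375]
np.set_printoptions(precision=4,suppress=True)
print("deck scene RL FL FR RR",onz(C,c([(47,397),(238,562),(515,375),(315,253)]),.04))
print("deck side FR RR",onz(S,s([(222,270),(530,297)]),.04))
print("wedge side top butt-back, thin-back",onz(S,s([(443,387),(710,403)]),.05))
print("wedge side bottom front butt, thin",onz(S,s([(443,475),(705,470)]),.0))
print("wedge scene top butt L,R thin",onz(C,c([(463,215),(490,196),(325,133),(340,133)]),.05))
print("wedge scene bottom butt",onz(C,c([(463,258),(488,245)]),0))
print("mallet side head top FL, FR",onz(S,s([(292,472),(376,474)]),.056))
print("mallet scene head top, 4",onz(C,c([(570,185),(620,210),(685,157),(637,135)]),.056))
print("handle side end top corners",onz(S,s([(35,535),(28,562)]),.042))
print("spacer side",onz(S,s([(472,517),(725,503)]),.05))
print("slot mouth side: cleat top right-end rear, front; board front top right", onz(S,s([(270,175),(243,175)]),.085),onz(S,s([(300,130),(325,135)]),.095))
for n,r in (("sideB",S),):
  im=r["color"]
cv2.imwrite("pics/sideB.png",cv2.resize(S["color"][195:295,170:370],None,fx=4,fy=4,interpolation=cv2.INTER_CUBIC))
E
```

```text
deck scene RL FL FR RR [[ 0.6658  0.1671  0.04  ]
 [ 0.4443  0.2043  0.04  ]
 [ 0.4215 -0.0633  0.04  ]
 [ 0.6383 -0.0915  0.04  ]]
deck side FR RR [[ 0.4221 -0.0632  0.04  ]
 [ 0.6385 -0.0957  0.04  ]]
wedge side top butt-back, thin-back [[ 0.5726 -0.2022  0.05  ]
 [ 0.7423 -0.2192  0.05  ]]
wedge side bottom front butt, thin [[ 0.5728 -0.2316  0.    ]
 [ 0.7442 -0.2288  0.    ]]
wedge scene top butt L,R thin [[ 0.5714 -0.1971  0.05  ]
 [ 0.5717 -0.234   0.05  ]
 [ 0.7448 -0.2263  0.05  ]
 [ 0.7347 -0.2345  0.05  ]]
wedge scene bottom butt [[ 0.5779 -0.2069  0.    ]
 [ 0.5734 -0.2355  0.    ]]
mallet side head top FL, FR [[ 0.4784 -0.2853  0.056 ]
 [ 0.5285 -0.2876  0.056 ]]
mallet scene head top, 4 [[ 0.5248 -0.2815  0.056 ]
 [ 0.4713 -0.2753  0.056 ]
 [ 0.4741 -0.3802  0.056 ]
 [ 0.5262 -0.3857  0.056 ]]
handle side end top corners [[ 0.3304 -0.3212  0.042 ]
 [ 0.3297 -0.3422  0.042 ]]
spacer side [[ 0.5845 -0.3181  0.05  ]
 [ 0.7357 -0.3083  0.05  ]]
slot mouth side: cleat top right-end rear, front; board front top right [[ 0.4557 -0.0099  0.085 ]
 [ 0.4364 -0.0099  0.085 ]] [[0.4764 0.0345 0.095 ]
 [0.4948 0.0277 0.095 ]]
```

View pics/sideB.png

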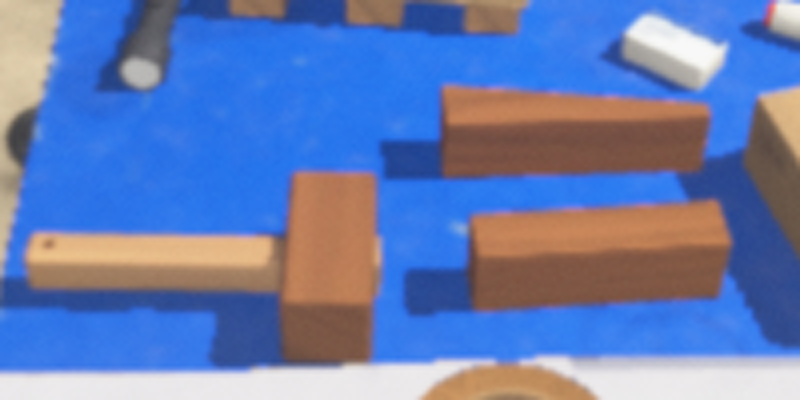

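The side view shows the wedge, tapering to the right, with its butt at crop (443,388). The spacer is below it at (472,215), and the mallet head is at (330,265) with the handle to the left. Next I'll move to look down with the wrist camera at the slot mouth and the wedge.

>>> steer_hand(
  ticks=[0.04,-0.04,-0.01,0,0.087,0.08,-0.075,-0.02,0,0.087,0.11,-0.105,-0.03,2,0.087,0.14,-0.135,-0.04,4,0.087,0.17,-0.165,-0.05,6,0.087,0.2,-0.19,-0.06,8,0.087,0.23,-0.22,-0.07,9,0.087,0.26,-0.25,-0.08,9,0.087],
)

```text
time_s: 0.97
tool_pos: [0.3286, -0.3559, 0.3118]
tool_rot: [180.0, -0.0, 4.5]
force: [0.4, -0.1, 0.3]
grip_width: 0.0869
grasp_force: 0.0
```

>>> steer_hand(
  ticks=[0.04,-0.03,0,1,0.087,0.07,-0.06,0,2,0.087,0.1,-0.09,0,3,0.087,0.13,-0.12,0,4,0.087,0.16,-0.15,0,5,0.087,0.18,-0.17,0,5,0.087,0.19,-0.18,0,5,0.087,0.19,-0.18,0,5,0.087],
)

```text
time_s: 1.63
tool_pos: [0.5053, -0.1581, 0.3113]
tool_rot: [-179.9, -0.1, 0.1]
force: [-0.2, 0.4, 0.2]
grip_width: 0.0871
grasp_force: 0.0
```

```bash
python3 - <<'E'
from h import *
r=cam("wrist");cv2.imwrite("pics/w1.png",r["color"]);o=get_obs();print(o["tool_pos"],o["tool_rot"],o["qpos"]); print(r["world_from_camera"],r["fx"])
E
```

```text
[ 0.50377124 -0.16110167  0.31110053] [-1.79978843e+02  1.41516709e-03 -1.61808496e-01] [ 45.89962752   3.707342   -32.37619227  92.8185028    1.97456202
  84.0590004  -76.78878995]
[[ 9.55942936e-04 -9.54965347e-01 -2.96715812e-01  5.86449089e-01]
 [-9.99994578e-01 -1.84792882e-03  2.72574026e-03 -1.58807612e-01]
 [-3.15129720e-03  2.96711597e-01 -9.54961935e-01  4.56869407e-01]
 [ 0.00000000e+00  0.00000000e+00  0.00000000e+00  1.00000000e+00]] 336.95579049014435
```

View pics/w1.png

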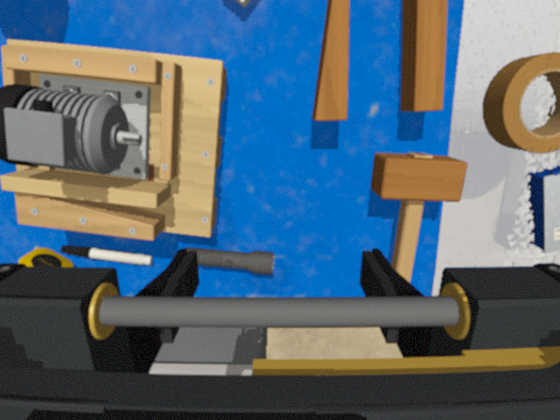

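The wrist view has up as +x and left as +y. The right deck edge runs (225,60)-(215,237), the board's right end is near (170,195), the cleat's right end is near (163,227), and the wedge butt is near (332,120). I'll crop the mouth and wedge for precise corners.

```bash
python3 - <<'E'
import cv2,numpy as np
im=cv2.imread("pics/w1.png")
a=cv2.resize(im[150:250,90:240],None,fx=4,fy=4,interpolation=cv2.INTER_CUBIC)
b=cv2.resize(im[0:130,300:360],None,fx=3,fy=3,interpolation=cv2.INTER_CUBIC)
h=np.zeros((400,800,3),np.uint8); h[:400,:600]=a; h[:390,610:790]=b
cv2.imwrite("pics/w1c.png",h)
E
```

```text
(no output)
```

View pics/w1c.png

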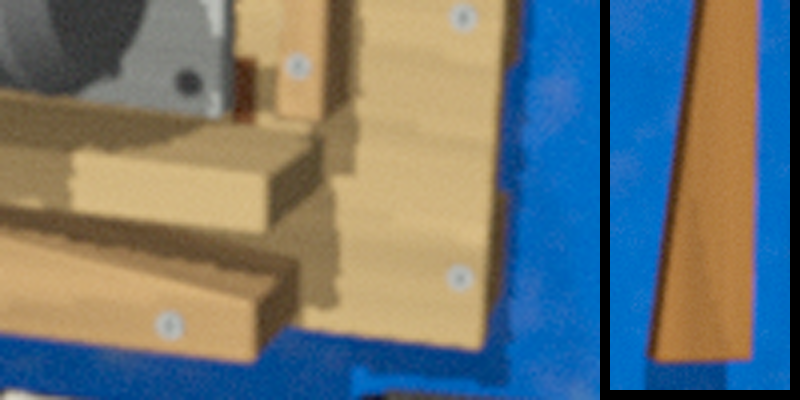

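```bash
python3 - <<'E'
from h import *
np.set_printoptions(precision=4,suppress=True)
r=cam("wrist");C=cam("scene")
a=lambda L:np.array(L)/4+[90-.375,150-.375]
b=lambda L:(np.array(L)-[610,0])/3+[300-.33,-.33]
R=r["world_from_camera"];print(get_obs()["tool_pos"],R[:3,3])
def ang(P): d=P[1]-P[0]; return np.degrees(np.arctan2(d[1],d[0]))
bd=onz(r,a([(268,233),(269,175),(72,207)]),.095);print("board top FR,BR,Fl",bd,ang(bd[[2,0]])+90)
cl=onz(r,a([(255,362),(258,300),(0,332),(0,228)]),.085);print("cleat FR,RR,Fl,Rl",cl,ang(cl[[2,0]])+90,ang(cl[[3,1]])+90)
dk=onz(r,a([(485,350),(298,330)]),.04);print("deck FR, F",dk,ang(dk[[1,0]])+90)
d2=onz(r,[(225,60),(485/4+89.6,350/4+149.6)],.04);print("deck RR FR",d2,ang(d2[::-1]))
w=onz(r,b([(653,360),(752,360),(697,0),(758,0)]),.05);print("wedge buttL R farL R",w,ang(w[[0,2]]),ang(w[[1,3]]))
m=onz(r,[(376,190),(460,200),(462,161),(377,154)],.056);print("mallet head",m,m.mean(0))
E
```

```text
[ 0.5022 -0.1645  0.311 ] [ 0.5851 -0.162   0.4566]
board top FR,BR,Fl [[ 0.4757 -0.0226  0.095 ]
 [ 0.4926 -0.0248  0.095 ]
 [ 0.4836  0.0332  0.095 ]] -8.01874220447607
cleat FR,RR,Fl,Rl [[ 0.4323 -0.0102  0.085 ]
 [ 0.452  -0.0134  0.085 ]
 [ 0.4418  0.0674  0.085 ]
 [ 0.4745  0.0616  0.085 ]] -6.976326281095268 -16.656259514206212
deck FR, F [[ 0.4182 -0.0701  0.04  ]
 [ 0.4253 -0.0078  0.04  ]] -6.531841127952347
deck RR FR [[ 0.6368 -0.0993  0.04  ]
 [ 0.4182 -0.07    0.04  ]] -7.634653992138852
wedge buttL R farL R [[ 0.5696 -0.2023  0.05  ]
 [ 0.5697 -0.2411  0.05  ]
 [ 0.6969 -0.2154  0.05  ]
 [ 0.6972 -0.2375  0.05  ]] -5.873877821662105 1.617407950287388
mallet head [[ 0.4862 -0.2802  0.056 ]
 [ 0.4733 -0.3882  0.056 ]
 [ 0.5224 -0.3832  0.056 ]
 [ 0.5303 -0.2779  0.056 ]] [ 0.5031 -0.3324  0.056 ]
```

>>> steer_hand(
  ticks=[0.035,0.02,0,2,0.087,0.07,0.04,0.01,2,0.087,0.1,0.053,0.04,2,0.087,0.104,0.053,0.08,2,0.087,0.104,0.053,0.12,2,0.087,0.104,0.053,0.15,2,0.087,0.104,0.053,0.16,2,0.087,0.104,0.053,0.16,2,0.087],
)

```text
time_s: 2.45
tool_pos: [0.6035, -0.2188, 0.1478]
tool_rot: [-179.9, 0.4, -2.6]
force: [0.1, -0.0, 0.6]
grip_width: 0.0867
grasp_force: 0.0
```

```bash
python3 - <<'E'
from h import *
r=cam("wrist");r=cam("wrist");cv2.imwrite("pics/w2.png",r["color"]);o=get_obs();print(o["tool_pos"],o["tool_rot"])
hsv=cv2.cvtColor(r["color"],cv2.COLOR_BGR2HSV)
m=((hsv[...,0]<20)&(hsv[...,1]>90)).astype(np.uint8)
n,l,s,c=cv2.connectedComponentsWithStats(m)
for i in range(1,n):
    if s[i,4]>1500:
        cn=cv2.findContours((l==i).astype(np.uint8),0,2)[0][0]; p=cv2.approxPolyDP(cn,3,True).reshape(-1,2); print(s[i],p.tolist(),np.round(onz(r,p,.05),4)[:,:2].tolist())
E
```

```text
[ 0.60689651 -0.21853329  0.15296467] [ 1.79924578e+02 -1.10941320e-01 -2.53655151e+00]
[ 258   22   45  235 7453] [[288, 22], [271, 24], [259, 256], [302, 252]] [[0.7403, -0.2311], [0.7396, -0.2198], [0.5723, -0.2015], [0.5742, -0.236]]
[  382    30    67   207 12516] [[448, 30], [403, 33], [382, 46], [386, 217], [403, 236], [443, 232]] [[0.7324, -0.3391], [0.731, -0.3082], [0.7231, -0.2941], [0.6007, -0.3019], [0.5842, -0.3163], [0.586, -0.3485]]
[ 502  137   58  129 5397] [[559, 137], [536, 148], [519, 164], [506, 186], [502, 204], [504, 226], [511, 239], [544, 264], [558, 265]] [[0.6582, -0.4321], [0.6503, -0.4147], [0.6385, -0.4028], [0.6217, -0.395], [0.6072, -0.3939], [0.5887, -0.3986], [0.5771, -0.4065], [0.5525, -0.4405], [0.5507, -0.4538]]
[ 110  177   32  120 1560] [[130, 177], [118, 177], [114, 182], [116, 200], [120, 201], [116, 218], [121, 221], [117, 223], [122, 236], [121, 246], [116, 248], [121, 249], [121, 254], [110, 255], [125,
[... 696 characters left out ...]
.0848], [0.5474, -0.0833], [0.5456, -0.0786], [0.5397, -0.0826], [0.544, -0.1001], [0.57, -0.1022], [0.574, -0.092], [0.6, -0.0945], [0.611, -0.1079], [0.6372, -0.1108]]
[   0  183   93   85 4429] [[0, 183], [0, 234], [24, 228], [31, 267], [92, 267], [85, 261], [81, 263], [84, 262], [83, 267], [72, 262], [70, 238], [66, 237], [70, 224], [68, 217], [64, 217], [66, 210], [59, 188]] [[0.6421, -0.002], [0.5998, 0.011], [0.6041, -0.0121], [0.5692, -0.0082], [0.5677, -0.0624], [0.5733, -0.0576], [0.5716, -0.0537], [0.5724, -0.0565], [0.5679, -0.0546], [0.5728, -0.0461], [0.594, -0.0496], [0.595, -0.0464], [0.6059, -0.0525], [0.6118, -0.0522], [0.612, -0.0489], [0.6176, -0.0519], [0.6355, -0.0504]]
```

>>> steer_hand(
  ticks=[0,0.001,0.04,0,0.087,0,0.001,0.08,0,0.087,0,0.001,0.11,0,0.087,0,0.001,0.12,0,0.087,0,0.001,0.12,0,0.087,0,0.001,0.12,0,0.02,0,0.001,0.12,0,0.02,0,0.001,0.12,0,0.02],
  force=40,
)

```text
time_s: 3.22
tool_pos: [0.6087, -0.2187, 0.0344]
tool_rot: [179.9, -0.3, -2.4]
force: [0.3, -0.3, -0.4]
grip_width: 0.0742
grasp_force: 0.0
```

>>> steer_hand(
  ticks=[0,0,0,0,0.02,0,0,0,0,0.02,0,0,0,0,0.02,0,0,-0.02,0,0.02,0,0,-0.06,0,0.02,0,0,-0.09,0,0.02,0,0,-0.1,0,0.02,0,0,-0.1,0,0.02],
)

```text
time_s: 3.88
tool_pos: [0.6089, -0.2186, 0.1353]
tool_rot: [179.9, -0.4, -2.4]
force: [-0.0, -0.1, -0.9]
grip_width: 0.0237
grasp_force: 0.0
```

```bash
python3 - <<'E'
from h import *
r=cam("wrist");r=cam("wrist");cv2.imwrite("pics/w3.png",r["color"]);o=get_obs();print(o["tool_pos"],o["tool_rot"],o["grip_width"],o["grasp_force"])
hsv=cv2.cvtColor(r["color"],cv2.COLOR_BGR2HSV)
m=((hsv[...,0]<20)&(hsv[...,1]>90)).astype(np.uint8)
n,l,s,c=cv2.connectedComponentsWithStats(m)
for i in range(1,n):
    if s[i,4]>1500 and 200<c[i,0]<350:
        cn=cv2.findContours((l==i).astype(np.uint8),0,2)[0][0]; p=cv2.approxPolyDP(cn,3,True).reshape(-1,2); print(s[i],p.tolist(),np.round(onz(r,p,o["tool_pos"][2]+.018),4)[:,:2].tolist())
E
```

```text
[ 0.60606334 -0.21806544  0.13063763] [ 1.79984931e+02  3.48238057e-02 -2.43819184e+00] 0.021200931480369223 0.0
[ 256   19   48  251 8530] [[290, 19], [271, 22], [257, 269], [302, 264]] [[0.7178, -0.2273], [0.7171, -0.2206], [0.6225, -0.21], [0.624, -0.2292]]
```

View pics/w3.png

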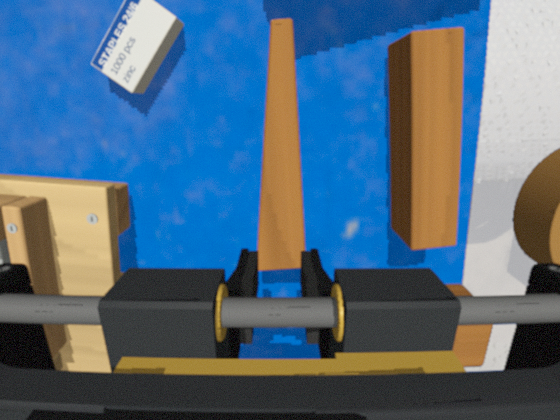

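The gripper had not finished closing when it lifted, and the wedge is still on the bench with its butt at (257-302,267) in the image. I'll retry with more closing time.

>>> steer_hand(
  ticks=[0,0,0,0,0.06,0,0,0,0,0.06,0,0,0,0,0.06,0,0,0,0,0.06,0,0,0,0,0.06,0,0,0,0,0.06,0,0,0,0,0.06,0,0,0,0,0.06],
)

```text
time_s: 4.65
tool_pos: [0.6065, -0.218, 0.1311]
tool_rot: [180.0, 0.0, -2.4]
force: [-1.5, -0.2, 0.3]
grip_width: 0.0586
grasp_force: 0.0
```

>>> steer_hand(
  ticks=[0,0.001,0.04,0,0.06,0,0.001,0.08,0,0.06,0,0.001,0.1,0,0.06,0,0.001,0.1,0,0.06,0,0.001,0.1,0,0.02,0,0.001,0.1,0,0.02,0,0.001,0.1,0,0.02,0,0.001,0.1,0,0.02],
)

```text
time_s: 5.32
tool_pos: [0.608, -0.2194, 0.0335]
tool_rot: [179.9, -0.2, -2.4]
force: [0.6, -0.0, -0.3]
grip_width: 0.0408
grasp_force: 0.0
```

>>> steer_hand(
  ticks=[0,0,0,0,0.02,0,0,0,0,0.02,0,0,0,0,0.02,0,0,0,0,0.02,0,0,0,0,0.02,0,0,0,0,0.02,0,0,0,0,0.02,0,0,0,0,0.02],
)

```text
time_s: 5.98
tool_pos: [0.6075, -0.2195, 0.0329]
tool_rot: [179.9, -0.1, -2.4]
force: [-0.8, 0.5, 5.7]
grip_width: 0.0329
grasp_force: 41.2
```

Gripped at 33 mm. Next I'll lift and check the wedge's angle in the hand.

>>> steer_hand(
  ticks=[0,0,-0.03,0,0.02,0,0,-0.06,0,0.02,0,0,-0.1,0,0.02,0,0,-0.12,0,0.02,0,0,-0.12,0,0.02,0,0,-0.12,0,0.02],
)

```text
time_s: 6.48
tool_pos: [0.6069, -0.2192, 0.1523]
tool_rot: [179.9, -0.1, -2.4]
force: [-0.0, -0.1, -1.4]
grip_width: 0.0333
grasp_force: 41.2
```

```bash
python3 - <<'E'
from h import *
r=cam("wrist");r=cam("wrist");cv2.imwrite("pics/w4.png",r["color"]);o=get_obs();print(o["tool_pos"],o["tool_rot"],o["grip_width"],o["grasp_force"],o["force"])
hsv=cv2.cvtColor(r["color"],cv2.COLOR_BGR2HSV)
m=((hsv[...,0]<20)&(hsv[...,1]>90)).astype(np.uint8)
n,l,s,c=cv2.connectedComponentsWithStats(m)
for i in range(1,n):
    if s[i,4]>1500 and 200<c[i,0]<350:
        cn=cv2.findContours((l==i).astype(np.uint8),0,2)[0][0]; p=cv2.approxPolyDP(cn,3,True).reshape(-1,2); print(s[i],p.tolist(),np.round(onz(r,p,o["tool_pos"][2]+.018),4)[:,:2].tolist())
E
```

```text
[ 0.60506477 -0.21882949  0.14923905] [-179.96158806    0.18562725   -2.43385622] 0.0332766733660797 41.23323175323108 [-0.93611914 -0.29109175 -1.41554243]
[  241     0    77   298 17658] [[259, 0], [241, 296], [314, 297], [317, 275], [312, 248], [302, 0]] [[0.7225, -0.2176], [0.6085, -0.203], [0.6067, -0.2348], [0.6174, -0.2362], [0.6301, -0.2342], [0.7218, -0.2323]]
[ 237  327   83   33 2415] [[240, 328], [241, 354], [237, 359], [319, 359], [317, 328]] [[0.5919, -0.2012], [0.5774, -0.2004], [0.5745, -0.1983], [0.5729, -0.2369], [0.5905, -0.236]]
```

>>> steer_hand(
  ticks=[-0.02,0,0,-7,0.02,-0.04,0,0,-14,0.02,-0.06,-0.01,0,-21,0.02,-0.08,-0.01,0,-28,0.02,-0.1,-0.015,0,-35,0.02,-0.13,-0.02,0,-42,0.02,-0.15,-0.025,0,-49,0.02,-0.17,-0.028,0,-56,0.02],
)

```text
time_s: 7.25
tool_pos: [0.4349, -0.1828, 0.1488]
tool_rot: [-179.7, 0.0, 53.9]
force: [-0.2, -0.1, -0.9]
grip_width: 0.0332
grasp_force: 41.2
```

>>> steer_hand(
  ticks=[0,0,0,-7,0.02,0,0,0,-14,0.02,0,0,0,-21,0.02,0,0,0,-25.3,0.02,0,0,0,-25.3,0.02,0,0,0,-25.3,0.02,0,0,0,-25.3,0.02,0,0,0,-25.3,0.02],
)

```text
time_s: 7.92
tool_pos: [0.4375, -0.1837, 0.1506]
tool_rot: [-179.9, -0.0, 78.8]
force: [0.3, -0.1, -1.3]
grip_width: 0.0334
grasp_force: 41.2
```

```bash
cat > p.py <<'E'
from h import *
import sys
np.set_printoptions(precision=4,suppress=True)
th=np.radians(-7.3);c0=np.array([.5463,.0499]);ex=np.array([np.cos(th),np.sin(th)]);ey=np.array([-ex[1],ex[0]])
def skid(P): d=np.atleast_2d(P)[:,:2]-c0; return np.c_[d@ex,d@ey]
def world(p): return c0+p[0]*ex+p[1]*ey
def dtool(target):  # shift in tool axes from measured pose to world target
    o=get_obs(); y=np.radians(o["tool_rot"][2]); t=np.array(target)-o["tool_pos"]
    return np.array([t[0]*np.cos(y)+t[1]*np.sin(y), t[0]*np.sin(y)-t[1]*np.cos(y), -t[2]])
E
python3 - <<'E'
from p import *
o=get_obs();print(o["tool_pos"],o["tool_rot"],o["qpos"],skid(o["tool_pos"]))
print(dtool([*world((-.0777,-.246)),.145]))
E
```

```text
[ 0.4375 -0.1837  0.1506] [-179.9449   -0.0261   78.7932] [ 59.7497   2.8641 -40.7456 112.5047   2.0355  65.3965   6.9831] [[-0.0783 -0.2455]]
[-0.0005  0.0006  0.0056]
```

```bash
python3 - <<'E'
from h import *
r=cam("wrist");r=cam("wrist");im=r["color"];cv2.imwrite("pics/w5f.png",im);np.save("w5.npy",r["world_from_camera"])
cv2.imwrite("pics/w5.png",cv2.resize(im[0:300,100:500],None,fx=2,fy=2,interpolation=cv2.INTER_CUBIC))
o=get_obs();print(o["tool_pos"],r["world_from_camera"][:3,3])
E
```

```text
[ 0.43765741 -0.18375543  0.15089862] [ 0.45270037 -0.10367785  0.29629228]
```

View pics/w5.png

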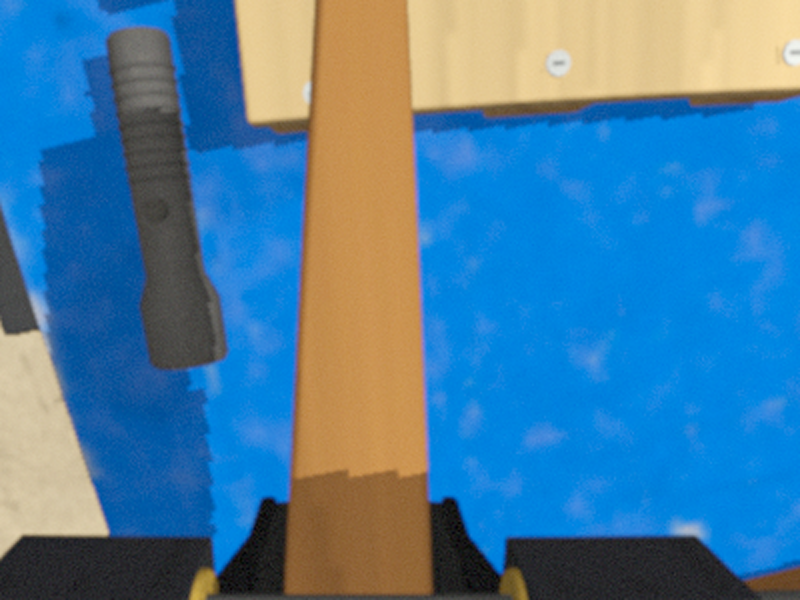

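The wedge is held centrally and heads into the skid. The deck's front-right corner is at crop (246,124), and the right deck edge runs from there to (800,93). I'll use these to refine the skid frame and the wedge heading.

```bash
python3 - <<'E'
from p import *
r=cam("wrist"); r["world_from_camera"]=np.load("w5.npy")
f=lambda L:np.array(L)/2+[100-.25,-.25]
d=onz(r,f([(247,124),(236,0),(412,112),(796,92)]),.04);print("deck",d[:,:2],skid(d), np.degrees(np.arctan2(*(d[3]-d[2])[1::-1])))
zt=get_obs()["tool_pos"][2]+.0175
w=onz(r,f([(318,0),(292,470),(406,0),(428,470)]),zt);print(skid(w))
h=lambda a,b:np.degrees(np.arctan2(*(b-a)[1::-1]));print("sloped",h(w[1],w[0]),"straight",h(w[3],w[2]))
S=cam("side");C=cam("scene")
cv2.imwrite("pics/s5.png",cv2.resize(S["color"][130:230,190:340],None,fx=5.3,fy=5.3,interpolation=cv2.INTER_CUBIC))
E
```

```text
deck [[ 0.4197 -0.0657]
 [ 0.4253 -0.0258]
 [ 0.4777 -0.0732]
 [ 0.6153 -0.0906]] [[-0.1109 -0.1307]
 [-0.1104 -0.0905]
 [-0.0524 -0.1308]
 [ 0.0863 -0.1306]] -7.182833607731736
[[-0.0779 -0.1285]
 [-0.0903 -0.2132]
 [-0.063  -0.1295]
 [-0.0627 -0.2151]]
sloped 74.34754492683821 straight 82.86090470430992
```

>>> steer_hand(
  ticks=[0,0.0015,0.03,0,0.02,0,0.0015,0.06,0,0.02,0,0.0015,0.073,0,0.02,0,0.0015,0.073,0,0.02,0,0.0015,0.073,0,0.02],
)

```text
time_s: 8.58
tool_pos: [0.439, -0.1839, 0.0779]
tool_rot: [-179.9, -0.0, 78.9]
force: [-0.4, 0.1, -1.1]
grip_width: 0.033
grasp_force: 41.2
```

>>> steer_hand(
  ticks=[0.02,-0.0014,0,0,0.02,0.04,-0.0027,0,0,0.02,0.06,-0.0041,0,0,0.02,0.08,-0.0055,0,0,0.02,0.085,-0.0058,0,0,0.02,0.085,-0.0058,0,0,0.02,0.085,-0.0058,0,0,0.02],
)

```text
time_s: 9.17
tool_pos: [0.4494, -0.1107, 0.0802]
tool_rot: [179.8, 0.8, 78.5]
force: [-3.3, -23.5, -2.4]
grip_width: 0.0283
grasp_force: 39.0
```

```bash
python3 - <<'E'
from p import *
o=get_obs();print(o["tool_pos"],o["tool_rot"],skid(o["tool_pos"]),o["force"],o["wrist_torque"])
E
```

```text
[ 0.4494 -0.1107  0.0802] [179.789    0.8435  78.4598] [[-0.0757 -0.1716]] [ -3.297  -23.475   -2.3554] [-5.0583  0.6767 -0.4551]
```

Blocked with 23 N: the grip width of 28.3 mm says the wedge slid back in the hand, and the tip is stopped about at the mouth. I'll look with all three cameras in one mosaic.

```bash
python3 - <<'E'
from h import *
S=cam("side");C=cam("scene");W=cam("wrist")
for n,r in zip("SCW",(S,C,W)): cv2.imwrite(f"pics/q{n}.png",r["color"])
z=lambda r,x0,y0,w,h,W_,H_:cv2.resize(r["color"][y0:y0+h,x0:x0+w],(W_,H_),interpolation=cv2.INTER_CUBIC)
M=np.vstack([np.hstack([z(S,195,120,133,100,400,300),z(C,200,190,133,100,400,300)]),np.hstack([z(W,80,0,400,300,400,300),z(S,170,100,266,200,400,300)])])
cv2.imwrite("pics/mos.png",M); np.save("w6.npy",W["world_from_camera"])
E
```

```text
(no output)
```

View pics/mos.png

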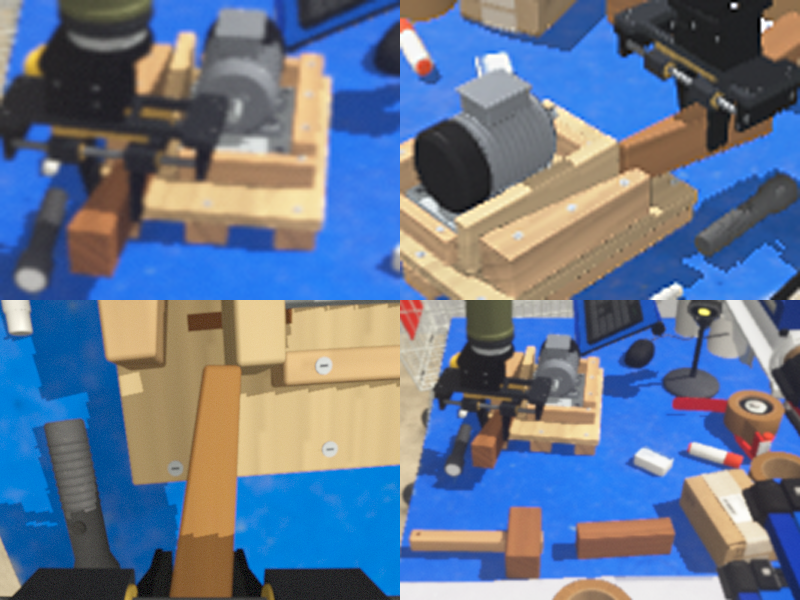

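The wrist view (bottom left) shows the wedge tip's right side at (222-240,367) butting on the board's end, whose left corner is near (230,362). The cleat's end is at (105-165,355). The wedge has to go several mm towards the robot, so I'll measure the edges.

```bash
python3 - <<'E'
from p import *
im=cv2.imread("pics/qW.png"); g=cv2.cvtColor(im,cv2.COLOR_BGR2GRAY)
for row in (30,45,55,61,64,67,70,80): print(row,g[row,170:380:3].tolist())
E
```

```text
30 [79, 79, 68, 66, 135, 186, 196, 191, 188, 188, 188, 190, 190, 191, 188, 189, 186, 189, 188, 191, 195, 194, 163, 139, 127, 86, 135, 141, 138, 140, 140, 146, 143, 85, 89, 93, 100, 109, 116, 114, 121, 135, 142, 142, 126, 87, 92, 93, 101, 163, 203, 208, 207, 208, 209, 208, 209, 209, 208, 210, 205, 208, 206, 207, 206, 163, 140, 178, 196, 193]
45 [83, 80, 82, 75, 86, 154, 191, 192, 191, 190, 190, 192, 191, 193, 192, 190, 188, 189, 190, 187, 192, 191, 148, 137, 125, 90, 140, 136, 141, 139, 141, 141, 143, 144, 144, 142, 140, 142, 135, 140, 138, 144, 145, 146, 141, 85, 91, 95, 99, 152, 195, 208, 207, 209, 209, 211, 210, 210, 209, 210, 208, 208, 207, 207, 208, 172, 179, 196, 195, 194]
55 [85, 88, 82, 80, 80, 124, 181, 192, 190, 187, 183, 181, 179, 176, 172, 169, 168, 164, 160, 158, 153, 151, 122, 138, 121, 98, 139, 138, 137, 140, 136, 142, 143, 145, 149, 144, 145, 140, 138, 141, 145, 145, 147, 146, 150, 96, 98, 94, 98, 140, 190, 209, 209, 209, 212, 211, 209, 209, 209, 212, 210, 211, 211, 208, 207, 183, 198, 202, 203, 204]
61 [79, 76, 78, 74, 83, 74, 96, 108, 106, 95, 84, 92, 86, 83, 77, 81,
[... 878 characters left out ...]
, 148, 198, 201, 201, 201]
70 [73, 76, 70, 75, 70, 75, 69, 69, 66, 110, 144, 148, 147, 131, 119, 125, 134, 135, 139, 139, 144, 144, 145, 142, 140, 139, 139, 138, 140, 138, 137, 141, 140, 148, 143, 141, 144, 137, 105, 141, 151, 151, 149, 150, 150, 154, 151, 154, 151, 152, 127, 89, 89, 90, 94, 91, 92, 93, 101, 127, 111, 90, 87, 89, 84, 149, 195, 199, 197, 198]
80 [82, 83, 83, 71, 68, 69, 68, 69, 66, 87, 185, 201, 204, 203, 203, 201, 198, 155, 143, 144, 145, 143, 144, 142, 144, 140, 143, 137, 139, 139, 138, 141, 139, 143, 146, 143, 142, 112, 124, 149, 150, 152, 150, 151, 152, 153, 153, 151, 152, 151, 135, 144, 146, 142, 139, 137, 138, 138, 138, 145, 126, 85, 90, 90, 89, 141, 184, 192, 188, 189]
```

```bash
python3 - <<'E'
from p import *
r=cam("wrist"); r["world_from_camera"]=np.load("w6.npy")
P=lambda uv,z:skid(onz(r,[uv],z))[0]
print("board top FR",P((318,63),.095),"base",P((304.5,66),.04))
print("cleat top RR",P((238,58),.085),"FR",P((187,58),.085))
print("deck corner",P((214,183),.04))
o=get_obs();zt=o["tool_pos"][2]+.0175;print(o["tool_pos"],zt,skid(o["tool_pos"]),o["tool_rot"])
im=cv2.imread("pics/qW.png"); g=cv2.cvtColor(im,cv2.COLOR_BGR2HSV)
for row in (72,90,120,150,200,230): 
  s=(g[row,:,1]>150)&(g[row,:,0]<20); i=np.where(s[230:350])[0]+230; print(row,i.min(),i.max(),P((i.min(),row),zt),P((i.max(),row),zt))
print("tip",P((286,67),zt),P((319,67),zt))
E
```

```text
board top FR [-0.0555 -0.0761] base [-0.056  -0.0719]
cleat top RR [-0.0849 -0.0711] FR [-0.1045 -0.0694]
deck corner [-0.1099 -0.1294]
[ 0.4493 -0.1107  0.0801] 0.09759352711608624 [[-0.0758 -0.1717]] [179.8027   0.8119  78.4269]
72 284 320 [-0.0679 -0.0785] [-0.0553 -0.0794]
90 281 318 [-0.0694 -0.0845] [-0.0562 -0.0854]
120 276 317 [-0.072  -0.0948] [-0.057  -0.0959]
150 272 315 [-0.0744 -0.1056] [-0.0583 -0.1068]
200 265 313 [-0.0787 -0.1248] [-0.0599 -0.1263]
230 261 312 [-0.0814 -0.1373] [-0.0608 -0.1388]
tip [-0.0671 -0.0769] [-0.0555 -0.0777]
```

The wedge has swung about 5° in the hand and its tip's straight edge is on the board's end corner. The slot now spans skid x -0.085 to -0.056. I'll back off, turn it straight and recheck.

>>> steer_hand(
  ticks=[-0.015,0.001,0,0,0.02,-0.029,0.003,0,0,0.02,-0.029,0.006,0,-2.5,0.02,-0.029,0.006,0,-5.3,0.02,-0.029,0.006,0,-5.3,0.02,-0.029,0.006,0,-5.3,0.02],
)

```text
time_s: 9.87
tool_pos: [0.4513, -0.1296, 0.0795]
tool_rot: [179.9, 0.1, 84.1]
force: [0.0, 0.1, -1.5]
grip_width: 0.0281
grasp_force: 38.8
```

```bash
cat > look.py <<'E'
from p import *
cam("wrist");r=cam("wrist");im=r["color"];o=get_obs();cv2.imwrite("pics/last.png",im)
print(o["tool_pos"],o["tool_rot"],skid(o["tool_pos"]),o["force"],o["grip_width"])
zt=o["tool_pos"][2]+.0175; g=cv2.cvtColor(im,cv2.COLOR_BGR2HSV)
m=((g[...,1]>150)&(g[...,0]<20)).astype(np.uint8)[:250]
m=cv2.morphologyEx(m,cv2.MORPH_OPEN,np.ones((7,7)))
n,l,s,c=cv2.connectedComponentsWithStats(m)
for i in range(1,n):
  if s[i,4]>1500: 
    rows=range(s[i,1]+4,s[i,1]+s[i,3]-4,max(1,s[i,3]//6)); print("top row",s[i,1])
    for w in rows:
      k=np.where(l[w]==i)[0]; print(w,k.min(),k.max(),skid(onz(r,[(k.min(),w),(k.max()+1,w)],zt)).ravel())
E
python3 look.py
```

```text
[ 0.4508 -0.1293  0.079 ] [179.9257   0.0465  84.1165] [[-0.0719 -0.1899]] [-0.5957 -0.493  -1.5375] 0.027771337338783432
```

```bash
python3 - <<'E'
import cv2
im=cv2.imread("pics/last.png");g=cv2.cvtColor(im,cv2.COLOR_BGR2HSV)
for r in (40,70,100,150,200): print(r,g[r,220:350:6,:2].tolist())
E
```

```text
40 [[20, 91], [20, 91], [18, 105], [18, 101], [19, 101], [20, 104], [20, 107], [19, 109], [19, 106], [19, 101], [19, 100], [20, 110], [19, 103], [18, 99], [20, 104], [20, 104], [19, 104], [19, 116], [17, 103], [18, 103], [21, 112], [18, 119]]
70 [[20, 92], [20, 91], [20, 90], [20, 87], [20, 93], [20, 91], [20, 92], [20, 95], [19, 92], [19, 90], [20, 98], [16, 152], [16, 147], [16, 151], [16, 153], [16, 150], [17, 156], [20, 92], [20, 88], [20, 91], [20, 90], [20, 93]]
100 [[20, 103], [20, 107], [18, 101], [20, 107], [20, 101], [19, 108], [20, 108], [19, 99], [18, 105], [19, 107], [16, 160], [17, 158], [17, 155], [17, 152], [16, 143], [17, 153], [16, 150], [20, 95], [20, 88], [20, 91], [20, 92], [20, 95]]
150 [[108, 190], [107, 199], [107, 199], [107, 209], [105, 224], [103, 239], [103, 255], [103, 246], [106, 209], [16, 148], [16, 152], [16, 152], [17, 163], [17, 155], [17, 158], [17, 149], [157, 49], [109, 157], [109, 143], [109, 144], [109, 149], [111, 124]]
200 [[105, 221], [106, 212], [106, 212], [104, 255], [104, 255], [105, 236], [103, 255], [112, 147], [17, 159], [17, 151], [16, 148], [16, 147], [16, 151], [17, 153], [17, 156], [16, 149], [106, 165], [104, 213], [104, 214], [103, 245], [102, 255], [102, 255]]
```

```bash
sed -i 's/>150)&/>128)\&/' look.py; python3 look.py; python3 - <<'E'
import cv2
g=cv2.imread("pics/last.png",0)
for r in (25,35,42,46,50): print(r,g[r,200:350:3].tolist())
E
```

```text
[ 0.4505 -0.1292  0.0785] [179.9662   0.0283  84.1479] [[-0.0723 -0.1898]] [-0.1318  0.3088 -1.1718] 0.028327554366529117
top row 65
69 282 317 [-0.0743 -0.0954 -0.0615 -0.095 ]
99 277 317 [-0.0759 -0.1057 -0.0609 -0.1053]
129 273 316 [-0.0771 -0.1164 -0.0607 -0.116 ]
159 270 314 [-0.078  -0.1276 -0.0609 -0.1272]
189 266 313 [-0.0794 -0.1394 -0.0606 -0.139 ]
219 262 312 [-0.0808 -0.1518 -0.0603 -0.1513]
25 [72, 73, 78, 130, 146, 150, 149, 126, 101, 101, 96, 95, 100, 97, 96, 93, 91, 92, 93, 106, 143, 140, 141, 136, 141, 140, 150, 145, 146, 150, 147, 144, 140, 139, 140, 144, 147, 149, 151, 150, 102, 95, 96, 91, 91, 98, 96, 98, 99, 96]
35 [70, 72, 69, 133, 203, 205, 206, 206, 203, 203, 197, 144, 144, 144, 146, 145, 145, 145, 146, 144, 141, 142, 141, 138, 140, 146, 143, 147, 148, 147, 146, 142, 141, 139, 145, 147, 152, 145, 154, 149, 103, 91, 92, 98, 92, 91, 97, 97, 95, 92]
42 [69, 67, 67, 126, 200, 204, 206, 204, 205, 205, 200, 151, 146, 144, 145, 145, 147, 146, 146, 143, 140, 140, 140, 140, 142, 141, 143, 145, 149, 148, 145, 145, 137, 136, 143, 148, 147, 149, 148, 149, 139, 115, 102, 104, 100, 98, 97, 93, 91, 85]
46 [64, 68, 67, 130, 202, 205, 204, 204, 205, 203, 202, 172, 141, 141, 144, 146, 146, 146, 144, 140, 141, 146, 139, 140, 145, 140, 146, 147, 148, 148, 145, 142, 142, 140, 143, 147, 147, 147, 150, 147, 150, 148, 148, 151, 148, 149, 149, 147, 143, 140]
50 [71, 67, 74, 126, 203, 203, 205, 206, 205, 202, 202, 173, 140, 140, 148, 145, 146, 144, 143, 143, 142, 141, 142, 137, 142, 139, 143, 145, 147, 149, 158, 158, 154, 172, 181, 189, 202, 202, 205, 186, 146, 147, 143, 149, 150, 150, 147, 147, 141, 140]
```

Wedge now lies straight in skid x -0.0745 to -0.0607, inside the slot's -0.085 to -0.056. Advancing 75 mm.

>>> steer_hand(
  ticks=[0.01,0,0,0,0.02,0.02,0.0005,0,0,0.02,0.03,0.0007,0,0,0.02,0.04,0.001,0,0,0.02,0.04,0.001,0,0,0.02],
)

```text
time_s: 10.48
tool_pos: [0.4557, -0.0862, 0.0782]
tool_rot: [180.0, -0.1, 84.4]
force: [0.3, 0.3, -1.8]
grip_width: 0.0285
grasp_force: 38.9
```

>>> steer_hand(
  ticks=[0.01,0,0,0,0.02,0.02,0.0005,0,0,0.02,0.03,0.0007,0,0,0.02,0.035,0.0008,0,0,0.02,0.035,0.0008,0,0,0.02,0.035,0.0008,0,0,0.02],
)

```text
time_s: 10.98
tool_pos: [0.4597, -0.0546, 0.0781]
tool_rot: [-180.0, 0.0, 84.2]
force: [-0.4, -0.5, -2.2]
grip_width: 0.0278
grasp_force: 38.8
```

```bash
python3 look.py
```

```text
[ 0.4596 -0.0553  0.0781] [-179.9937    0.0222   84.1364] [[-0.0726 -0.1154]] [-0.4297 -1.0405 -1.6879] 0.028050859543265277
top row 64
68 282 318 [-0.0749 -0.0204 -0.0617 -0.02  ]
99 277 318 [-0.0764 -0.031  -0.0612 -0.0306]
130 273 317 [-0.0776 -0.0421 -0.0609 -0.0416]
161 268 317 [-0.0793 -0.0537 -0.0602 -0.0532]
192 264 315 [-0.0807 -0.0659 -0.0603 -0.0654]
223 259 313 [-0.0825 -0.0788 -0.0604 -0.0783]
```

>>> steer_hand(
  ticks=[0,0,0.002,0,0.02,0,0,0.004,0,0.02,0,0,0.005,0,0.02,0,0,0.005,0,0.02,0,0,0.005,0,0.05,0,0,0.005,0,0.05,0,0,0.005,0,0.05,0,0,0.005,0,0.05],
)

```text
time_s: 11.75
tool_pos: [0.4599, -0.0548, 0.0733]
tool_rot: [180.0, 0.0, 84.2]
force: [0.6, 0.0, 0.5]
grip_width: 0.0457
grasp_force: 0.0
```

>>> steer_hand(
  ticks=[0,0,0,0,0.06,0,0,0,0,0.06,0,0,0,0,0.06,0,0,-0.02,0,0.06,0,0,-0.06,0,0.06,0,0,-0.1,0,0.06,0,0,-0.12,0,0.06,0,0,-0.12,0,0.06],
)

```text
time_s: 12.42
tool_pos: [0.4629, -0.0551, 0.1981]
tool_rot: [179.5, 0.2, 84.2]
force: [0.6, 0.2, 0.0]
grip_width: 0.0601
grasp_force: 0.0
```

```bash
sed -i 's/^zt=.*; g=/zt=.09; g=/' look.py; python3 look.py
```

```text
[ 0.46   -0.055   0.1937] [179.9102   0.0686  84.1542] [[-0.0722 -0.115 ]] [ 0.3199 -0.4441 -1.2145] 0.05986822066482323
top row 85
89 275 294 [-0.0764 -0.0219 -0.0623 -0.0215]
116 272 294 [-0.0782 -0.0405 -0.0616 -0.04  ]
143 268 294 [-0.0807 -0.0598 -0.0609 -0.0593]
170 265 293 [-0.0827 -0.08   -0.0609 -0.0795]
197 262 293 [-0.0847 -0.1011 -0.0601 -0.1005]
224 260 292 [-0.0861 -0.1232 -0.06   -0.1226]
```

>>> steer_hand(
  ticks=[-0.035,0.004,-0.01,7,0.06,-0.07,0.007,-0.01,14,0.06,-0.105,0.01,-0.01,21,0.06,-0.14,0.014,-0.01,28,0.06,-0.175,0.018,-0.01,35,0.06,-0.21,0.021,-0.01,42,0.06,-0.245,0.025,-0.01,49,0.06,-0.276,0.028,-0.01,56,0.06],
)

```text
time_s: 13.18
tool_pos: [0.458, -0.334, 0.2005]
tool_rot: [-179.8, 0.1, 27.8]
force: [0.8, 0.2, 0.3]
grip_width: 0.0601
grasp_force: 0.0
```

>>> steer_hand(
  ticks=[0,0,0,7,0.06,0,0,0,14,0.06,0,0,0,21,0.06,0,0,0,28,0.06,0,0,0,28,0.06,0,0,0,28,0.06,0,0,0,28,0.06],
)

```text
time_s: 13.77
tool_pos: [0.4591, -0.3317, 0.2019]
tool_rot: [-179.9, 0.1, 0.4]
force: [-0.0, 0.2, 0.7]
grip_width: 0.0604
grasp_force: 0.0
```

```bash
python3 - <<'E'
from p import *
cam("wrist");r=cam("wrist");im=r["color"];o=get_obs();cv2.imwrite("pics/m1.png",im);print(o["tool_pos"],o["tool_rot"],o["qpos"])
g=cv2.cvtColor(im,cv2.COLOR_BGR2HSV)
for nm,lo,z in(("head",128,.056),("handle",60,.042)):
  m=((g[...,1]>lo)&(g[...,0]<22)).astype(np.uint8)[:300]
  m=cv2.morphologyEx(m,cv2.MORPH_OPEN,np.ones((5,5)))
  n,l,s,c=cv2.connectedComponentsWithStats(m)
  for i in range(1,n):
    if s[i,4]>800:
      cn=cv2.findContours((l==i).astype(np.uint8),0,2)[0][0]; p=cv2.approxPolyDP(cn,3,True).reshape(-1,2); print(nm,s[i],p.tolist(),onz(r,p,z)[:,:2].round(4).tolist())
E
```

```text
[ 0.4593 -0.332   0.2026] [-179.9686    0.041     0.2912] [ 59.7988  11.6624 -30.0844  97.2316   6.083   72.7854 -61.2904]
head [ 258    0   44   59 2343] [[258, 0], [264, 57], [293, 57], [301, 48], [299, 0]] [[0.6202, -0.3148], [0.5784, -0.3192], [0.5786, -0.3425], [0.5854, -0.3488], [0.6204, -0.3465]]
head [ 384    0  148  114 6383] [[392, 12], [384, 35], [392, 40], [385, 54], [391, 52], [396, 70], [393, 76], [399, 78], [409, 97], [429, 111], [461, 113], [491, 103], [514, 82], [528, 55], [531, 31], [524, 0], [502, 0], [513, 27], [506, 63], [484, 87], [465, 93], [447, 92], [425, 75], [415, 46], [421, 18], [433, 0], [402, 0]] [[0.6132, -0.4198], [0.5962, -0.4147], [0.5926, -0.4215], [0.582, -0.4166], [0.5836, -0.4214], [0.5699, -0.4267], [0.5652, -0.4246], [0.5638, -0.4298], [0.549, -0.4396], [0.5381, -0.458], [0
[... 1961 characters left out ...]
, [512, 86], [529, 54], [532, 31], [524, 0], [401, 0]] [[0.6151, -0.4225], [0.5956, -0.4164], [0.5735, -0.4181], [0.5533, -0.4303], [0.5459, -0.4398], [0.5502, -0.4438], [0.5452, -0.4452], [0.5437, -0.4535], [0.5394, -0.453], [0.5358, -0.4854], [0.5409, -0.5115], [0.5614, -0.5371], [0.5887, -0.5482], [0.6074, -0.5478], [0.6313, -0.5365], [0.626, -0.4308]]
handle [ 226  118  119  180 9675] [[234, 120], [226, 124], [226, 176], [271, 182], [267, 297], [287, 297], [293, 184], [339, 181], [344, 129], [289, 118]] [[0.5283, -0.2918], [0.5249, -0.2846], [0.478, -0.2828], [0.4726, -0.3244], [0.3507, -0.32], [0.3509, -0.3408], [0.4708, -0.3448], [0.4739, -0.3874], [0.5212, -0.3893], [0.5302, -0.3403]]
```

>>> steer_hand(
  ticks=[0,0.002,0.04,2.3,0.06,0,0.002,0.08,2.3,0.06,0,0.002,0.12,2.3,0.06,0,0.002,0.15,2.3,0.06,0,0.002,0.174,2.3,0.06,0,0.002,0.174,2.3,0.06,0,0.002,0.174,2.3,0.06,0,0.002,0.174,2.3,0.015],
  force=60,
)

```text
time_s: 14.53
tool_pos: [0.4607, -0.3348, 0.0308]
tool_rot: [179.9, -0.1, -2.1]
force: [0.1, 0.5, 0.4]
grip_width: 0.0575
grasp_force: 0.0
```

>>> steer_hand(
  ticks=[0,0,0,0,0.015,0,0,0,0,0.015,0,0,0,0,0.015,0,0,0,0,0.015,0,0,0,0,0.015,0,0,0,0,0.015,0,0,0,0,0.015,0,0,0,0,0.015],
)

```text
time_s: 15.2
tool_pos: [0.4596, -0.3343, 0.0296]
tool_rot: [180.0, -0.0, -2.1]
force: [-0.9, 0.1, 3.9]
grip_width: 0.0241
grasp_force: 60.0
```

>>> steer_hand(
  ticks=[0,0,-0.02,0,0.015,0,0,-0.05,0,0.015,0,0,-0.08,0,0.015,0,0,-0.1,0,0.015,0,0,-0.1,0,0.015,0,0,-0.1,0,0.015],
)

```text
time_s: 15.7
tool_pos: [0.4594, -0.3343, 0.129]
tool_rot: [180.0, -0.0, -2.1]
force: [0.3, 0.7, -4.3]
grip_width: 0.0236
grasp_force: 60.0
```

>>> steer_hand(
  ticks=[-0.015,-0.035,0,2,0.015,-0.03,-0.07,0,4,0.015,-0.045,-0.105,0,5.2,0.015,-0.058,-0.137,0,5.2,0.015,-0.058,-0.137,0,5.2,0.015,-0.058,-0.137,0.03,5.2,0.015,-0.058,-0.137,0.055,5.2,0.015,-0.058,-0.137,0.055,5.2,0.015],
)

```text
time_s: 16.37
tool_pos: [0.4012, -0.1926, 0.0681]
tool_rot: [-179.7, 0.7, -7.3]
force: [-1.7, 0.3, -4.8]
grip_width: 0.0233
grasp_force: 60.0
```

```bash
python3 - <<'E'
from p import *
cam("wrist");r=cam("wrist");im=r["color"];o=get_obs();cv2.imwrite("pics/m2.png",im);print(o["tool_pos"],o["tool_rot"],o["qpos"],skid(o["tool_pos"]),o["force"])
g=cv2.cvtColor(im,cv2.COLOR_BGR2HSV)
m=((g[...,1]>128)&(g[...,0]<20)).astype(np.uint8)[:300]
m=cv2.morphologyEx(m,cv2.MORPH_OPEN,np.ones((5,5)))
n,l,s,c=cv2.connectedComponentsWithStats(m)
for i in range(1,n):
    if s[i,4]>800:
      cn=cv2.findContours((l==i).astype(np.uint8),0,2)[0][0]; p=cv2.approxPolyDP(cn,3,True).reshape(-1,2); print(s[i],p.tolist(),skid(onz(r,p,.09)).round(4).tolist())
E
```

```text
[ 0.4048 -0.1942  0.0723] [-179.8408    0.2648   -7.3204] [ 55.6306   5.3132 -34.2612 120.1767   3.5064  55.7741 -77.8258] [[-0.1093 -0.2601]] [ 0.4818 -0.2382 -2.5836]
[    0   138   418   140 48386] [[0, 168], [2, 253], [109, 265], [146, 230], [156, 268], [220, 268], [223, 275], [329, 277], [338, 268], [405, 267], [417, 154], [375, 138], [309, 138], [307, 144], [250, 144], [248, 138], [184, 138], [142, 152], [138, 162]] [[-0.0516, -0.15], [-0.0884, -0.1411], [-0.0932, -0.1885], [-0.0773, -0.2065], [-0.0944, -0.2086], [-0.0941, -0.2356], [-0.0974, -0.2366], [-0.0982, -0.2809], [-0.094, -0.2845], [-0.0936, -0.3125], [-0.0468, -0.3116], [-0.041, -0.2953], [-0.0412, -0.271], [-0.0433, -0.2704], [-0.0433, -0.2494], [-0.0412, -0.2487], [-0.041, -0.2251], [-0.0461, -0.2087], [-0.0498, -0.2068]]
```

>>> steer_hand(
  ticks=[0,-0.01,-0.002,0,0.015,0,-0.02,-0.002,0,0.015,0,-0.03,-0.002,0,0.015,0,-0.04,-0.002,0,0.015,0,-0.05,-0.002,0,0.015,0,-0.055,-0.002,0,0.015,0,-0.055,-0.002,0,0.015],
)

```text
time_s: 17.05
tool_pos: [0.414, -0.1388, 0.0764]
tool_rot: [180.0, -0.0, -7.2]
force: [0.9, 0.1, -4.1]
grip_width: 0.0237
grasp_force: 60.0
```

```bash
cat > st.py <<'E'
from p import *
o=get_obs();print(o["tool_pos"],o["tool_rot"],"skid",skid(o["tool_pos"]),"f",o["force"],o["wrist_torque"],o["grip_width"])
E
python3 st.py
```

```text
[ 0.414  -0.1388  0.0764] [179.9953  -0.0171  -7.1707] skid [[-0.1073 -0.204 ]] f [ 0.8944  0.1235 -4.1134] [0.0043 0.1171 0.0208] 0.023692426112919992
```

>>> steer_hand(
  ticks=[0,-0.005,0,0,0.015,0,-0.01,0,0,0.015,0,-0.015,0,0,0.015,0,-0.02,0,0,0.015,0,-0.02,0,0,0.015],
)

```text
time_s: 17.47
tool_pos: [0.4164, -0.1197, 0.0761]
tool_rot: [-180.0, 0.0, -7.3]
force: [-0.2, 0.0, -3.8]
grip_width: 0.0236
grasp_force: 60.0
```

```bash
python3 st.py
```

```text
[ 0.4164 -0.1197  0.0761] [-179.9753    0.0009   -7.2691] skid [[-0.1073 -0.1847]] f [-0.2433  0.0156 -3.801 ] [ 0.046   0.1507 -0.0424] 0.02364371834412178
```

>>> steer_hand(
  ticks=[0,-0.005,0,0,0.015,0,-0.01,0,0,0.015,0,-0.01,0,0,0.015],
)

```text
time_s: 17.72
tool_pos: [0.4181, -0.1116, 0.0765]
tool_rot: [179.9, -0.1, -7.4]
force: [1.5, -4.1, -4.8]
grip_width: 0.0235
grasp_force: 60.0
```

```bash
python3 st.py
```

```text
[ 0.4181 -0.1116  0.0765] [179.9078  -0.1027  -7.3576] skid [[-0.1066 -0.1765]] f [ 1.5485 -4.1271 -4.8402] [-0.7026 -0.0725 -0.0944] 0.023493371373427892
```

>>> steer_hand(
  ticks=[0,-0.004,0,0,0.015,0,-0.008,0,0,0.015,0,-0.012,0,0,0.015,0,-0.012,0,0,0.015],
)

```text
time_s: 18.05
tool_pos: [0.4194, -0.1041, 0.0769]
tool_rot: [179.6, -0.2, -7.5]
force: [0.6, -13.5, -4.0]
grip_width: 0.0236
grasp_force: 60.1
```

```bash
python3 st.py
```

```text
[ 0.4194 -0.1041  0.0769] [179.5991  -0.1689  -7.5093] skid [[-0.1063 -0.1688]] f [  0.6413 -13.5496  -4.0133] [-2.9617  0.0156 -0.4679] 0.023593763309227613
```

>>> steer_hand(
  ticks=[0,-0.004,0,0,0.015,0,-0.008,0,0,0.015,0,-0.008,0,0,0.015],
)

```text
time_s: 18.3
tool_pos: [0.419, -0.1034, 0.0773]
tool_rot: [179.1, -0.1, -7.8]
force: [-3.0, -32.3, -2.1]
grip_width: 0.0238
grasp_force: 60.3
```

```bash
python3 st.py
```

```text
[ 0.419  -0.1034  0.0773] [179.0767  -0.1438  -7.7958] skid [[-0.1068 -0.1682]] f [ -3.0167 -32.2697  -2.0629] [-6.4623  0.7036 -0.7723] 0.023836149954071077
```

Home: it stops hard at 32 N with the butt about 46 mm out. I'll back off, give it one more tap to confirm it doesn't move, then retreat.

>>> steer_hand(
  ticks=[0,0,0,0,0.015,0,0.015,0,0,0.015,0,0.025,0,0,0.015,0,0.025,0,0,0.015,0,0.012,0,0,0.015,0,0.006,0,0,0.015,0,0.003,0,0,0.015,0,0.003,0,0,0.015],
)

```text
time_s: 18.97
tool_pos: [0.4176, -0.1031, 0.0764]
tool_rot: [179.2, 0.0, -7.6]
force: [-4.4, -27.3, -4.0]
grip_width: 0.0235
grasp_force: 60.2
```

```bash
python3 st.py
```

```text
[ 0.4176 -0.1031  0.0764] [179.2314   0.0461  -7.5965] skid [[-0.1082 -0.1681]] f [ -4.3852 -27.3059  -4.0494] [-5.6266  1.1665 -0.5838] 0.023543861244437903
```

>>> steer_hand(
  ticks=[0,0.02,0,0,0.015,0,0.05,0,0,0.015,0,0.08,0,0,0.015,0,0.08,0,0,0.015,0,0.08,-0.05,0,0.015,0,0.08,-0.05,0,0.015],
)

```text
time_s: 19.47
tool_pos: [0.4118, -0.1725, 0.1294]
tool_rot: [-180.0, -0.2, -7.3]
force: [1.7, 0.2, -3.5]
grip_width: 0.0236
grasp_force: 60.0
```

```bash
python3 - <<'E'
from p import *
cam("wrist");r=cam("wrist");im=r["color"];o=get_obs();cv2.imwrite("pics/m3.png",im);print(o["tool_pos"],o["tool_rot"],skid(o["tool_pos"]),dtool([.4594,-.3343,.13]))
S=cam("side");cv2.imwrite("pics/s3.png",S["color"])
E
```

```text
[ 0.4116 -0.1727  0.128 ] [179.914   -0.2512  -7.2463] [[-0.1053 -0.2379]] [ 0.0678  0.1543 -0.002 ]
```

>>> steer_hand(
  ticks=[0.016,0.038,0,-2,0.015,0.032,0.076,0,-4,0.015,0.05,0.114,0,-5.2,0.015,0.068,0.154,0,-5.2,0.015,0.068,0.154,0.03,-5.2,0.015,0.068,0.154,0.06,-5.2,0.015,0.068,0.154,0.08,-5.2,0.015,0.068,0.154,0.08,-5.2,0.015],
)

```text
time_s: 20.28
tool_pos: [0.4528, -0.3306, 0.0389]
tool_rot: [-179.5, 0.6, -2.1]
force: [-0.6, 0.9, -4.5]
grip_width: 0.0237
grasp_force: 60.0
```

```bash
python3 st.py
```

```text
[ 0.4528 -0.3306  0.0389] [-179.4877    0.5979   -2.0679] skid [[-0.0444 -0.3893]] f [-0.6135  0.8707 -4.4717] [0.0972 0.2788 0.0342] 0.023687683131362814
```

>>> steer_hand(
  ticks=[0,0,0,0,0.015,0,0,0.006,0,0.015,0,0,0.012,0,0.015,0,0,0.016,0,0.015,0,0,0.018,0,0.015,0,0,0.018,0,0.015],
)

```text
time_s: 20.78
tool_pos: [0.4577, -0.335, 0.0296]
tool_rot: [179.9, -0.0, -2.1]
force: [-1.8, 1.4, 3.0]
grip_width: 0.0238
grasp_force: 60.0
```

```bash
python3 st.py
```

```text
[ 0.4577 -0.335   0.0296] [179.9348  -0.0342  -2.1302] skid [[-0.039 -0.393]] f [-1.7555  1.3789  2.9793] [0.4307 0.5393 0.0593] 0.023828015277111193
```

It touches the bench now (weight plus about 7 N down). Release and lift.

>>> steer_hand(
  ticks=[0,0,0,0,0.05,0,0,0,0,0.05,0,0,0,0,0.05,0,0,0,0,0.05,0,0,0,0,0.05,0,0,0,0,0.05,0,0,0,0,0.05,0,0,0,0,0.05],
)

```text
time_s: 21.45
tool_pos: [0.4572, -0.3348, 0.0281]
tool_rot: [180.0, -0.0, -2.1]
force: [-0.0, -0.5, -0.1]
grip_width: 0.05
grasp_force: 0.0
```

>>> steer_hand(
  ticks=[0,0,-0.03,0,0.05,0,0,-0.07,0,0.05,0,0,-0.11,0,0.05,0,0,-0.15,0,0.05,0,0,-0.19,0,0.05,-0.02,0.03,-0.22,0,0.05,-0.02,0.06,-0.22,0,0.05,-0.02,0.06,-0.22,0,0.05],
)

```text
time_s: 22.12
tool_pos: [0.4324, -0.4023, 0.2509]
tool_rot: [179.5, -0.1, -2.7]
force: [-1.9, -1.9, -0.4]
grip_width: 0.0498
grasp_force: 0.0
```

```bash
python3 - <<'E'
from p import *
cam("wrist");S=cam("side");C=cam("scene");W=cam("wrist")
for n,r in zip("SCW",(S,C,W)): cv2.imwrite(f"pics/f{n}.png",r["color"])
im=S["color"];im0=cv2.imread("pics/side0.png")
g=cv2.cvtColor(im,cv2.COLOR_BGR2HSV);m=((g[...,1]>100)&(g[...,0]<20)).astype(np.uint8)
n,l,s,c=cv2.connectedComponentsWithStats(m)
for i in range(1,n):
  if s[i,4]>150 and 170<c[i,0]<360 and 120<c[i,1]<300: print(s[i],c[i])
d=cv2.absdiff(im,im0).max(2)>60
n,l,s,c=cv2.connectedComponentsWithStats(d.astype(np.uint8))
print("diff blobs",[x.tolist() for x in s[1:] if x[4]>60])
im=W["color"];g=cv2.cvtColor(im,cv2.COLOR_BGR2HSV)
m=cv2.morphologyEx(((g[...,1]>128)&(g[...,0]<20)).astype(np.uint8)[:300],cv2.MORPH_OPEN,np.ones((5,5)))
n,l,s,c=cv2.connectedComponentsWithStats(m)
for i in range(1,n):
    if s[i,4]>500:
      cn=cv2.findContours((l==i).astype(np.uint8),0,2)[0][0]; p=cv2.approxPolyDP(cn,3,True).reshape(-1,2); print(p.tolist(),"skid z.09",skid(onz(W,p,.09)).round(3).tolist(),"world z.056",onz(W,p,.056)[:,:2].round(3).tolist())
E
python3 st.py
```

```text
[ 224  136   77   52 1509] [257.1962 166.6282]
[ 177  239   86   46 1552] [233.2796 260.9201]
[ 288  246   64   26 1346] [319.1679 258.2667]
diff blobs [[23, 0, 36, 73, 472], [129, 0, 118, 225, 11617], [0, 48, 23, 42, 297], [74, 80, 18, 51, 161], [18, 95, 25, 57, 236], [237, 147, 13, 24, 76], [265, 216, 83, 24, 1506], [0, 220, 21, 84, 1044]]
[[187, 0], [193, 36], [202, 43], [209, 39], [217, 42], [221, 34], [230, 40], [225, 0]] skid z.09 [[0.104, -0.365], [0.077, -0.371], [0.072, -0.379], [0.075, -0.385], [0.074, -0.391], [0.08, -0.394], [0.076, -0.402], [0.106, -0.396]] world z.056 [[0.612, -0.318], [0.582, -0.32], [0.575, -0.328], [0.578, -0.335], [0.576, -0.342], [0.582, -0.346], [0.577, -0.354], [0.61, -0.352]]
[[306, 36], [323, 67], [337, 77], [357, 82], [382, 79], [403, 69], [418, 54], [431, 26], [433,
[... 529 characters left out ...]
, -0.495], [0.546, -0.515], [0.559, -0.528], [0.583, -0.539], [0.603, -0.54], [0.605, -0.522], [0.589, -0.524], [0.575, -0.52], [0.564, -0.511], [0.554, -0.492], [0.554, -0.472], [0.566, -0.453], [0.584, -0.443], [0.607, -0.444], [0.606, -0.427]]
[[167, 103], [172, 151], [234, 154], [270, 150], [268, 101], [210, 99]] skid z.09 [[0.021, -0.35], [-0.02, -0.354], [-0.018, -0.41], [-0.012, -0.442], [0.03, -0.437], [0.027, -0.387]] world z.056 [[0.524, -0.289], [0.477, -0.288], [0.472, -0.35], [0.474, -0.386], [0.521, -0.386], [0.525, -0.331]]
[ 0.4352 -0.3928  0.2473] [-179.9037    0.0405   -2.0764] skid [[-0.054  -0.4532]] f [-0.4253  0.4094 -0.9887] [ 0.0551 -0.0152  0.0643] 0.0498300705260389
```

```bash
python3 -c "
from cell import env, read_camera, get_obs, sign_off
print(sign_off())"
```

```text
the job is handed in; nothing more can be done
None
```

The wedge is in the slot and driven home with the mallet: it stopped hard at about 30 N twice at the same depth, butt about 46 mm out, though I couldn't measure the motor's force on the rear stop directly; the mallet lies back flat on the bench, the bystanders show no visible movement, and I handed the job in at about 22 s (no verdict was returned).

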